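# Load the decorating wheel and hold its index pin out

### The arm

A 7-joint arm with a two-finger parallel gripper is mounted at the origin on the work surface. World frame = base frame: x ahead of the robot, y to its left, z up, the work surface at z = 0. Lengths are in mm, angles in rad, forces in N, time in s.
With the tool pointing down it reaches from about 350 to 900 mm from the base axis. Payload 19.9 kg.
Tool frame: the origin (TCP) lies between the finger pads; the fingertips stand 25 mm ahead of it and the grasp point (between the pads) lies 6 mm ahead of it (tips_ahead is the distance from the TCP to the fingertips, in mm); z points along the fingers, y is the direction in which the jaws open and shut (so a half turn about z gives the same grasp; the last joint's range is limited). The gripper opens to 94 mm and grips with 3 to 60 N. Pads are 16 mm wide; open, the fingers measure 119 mm over their backs; the gripper's body (75 mm by 177 mm) begins 78 mm behind the grasp point.
Start: joints at [1.202, 0.417, -0.01, 1.614, 0.005, 1.111, -0.053], TCP at [200.628, -591.903, 230.425] pointing down, gripper open.
Joint ranges: [-2.81, 2.81], [-0.39, 2.02], [-1.27, 1.25], [0.06, 2.57], [-1.19, 4.33], [0.19, 2], [-2.82, 2.82]. Speed limits (rad/s): [1.89, 1.89, 2.39, 2.39, 3.01, 3.01, 3.01].

### API

Orientations are given as a rotation vector (axis times angle).
In Python, from bench import sense, grab_frame, close_job, search_frame, place_of, tips_ahead gives the robot as it stands. The module is installed in compiled form; this text tells all that it offers.
- The arm moves only by the shell command python3 -m inch 'ROWS' [OPENING] [FORCE]. ROWS is text: rows parted by semicolons, each of 4 numbers parted by spaces: the shift along the tool's x, y, z in m, then the turn about the tool's z in rad. A call has 1 to 12 rows; each row shifts and turns the pose as measured when the row begins, along the tool's axes as they then stand; what a row does not reach is not made up. A row lasts 1/12 s, in which the tool goes at most 41.7 mm and 7.16 degrees, less where a joint would pass 70% of its speed; a pose out of reach is approached as far as the arm can. A call with a gripper value outside its range is refused whole. OPENING is the closure, from 0 (fully open) to 1 (shut), set as the call begins (- or left out, the last holds). The fingers move at their own pace and stop on an object; FORCE is the grip in N (left out, the last holds). Time passes only in rows, so rows that do not move let the fingers close. It gives the time, the measured TCP pose, the force and the opening at its end, in the units of the state.
- sense(): the state, without advancing time (a new reading comes with each control period).
- grab_frame(name): name is "scene" or "top" or "wrist"; returns a dict with "image" (480x640x3 uint8, blue, green, red), "range_z" (480x640 float32, mm along the optical axis (not along the pixel's ray), 0 where there is no reading), "mtx" (3x3 intrinsics, pixels), "k1" (the pictures are not rectified: a ray, as slopes to the right and down, at radius r is drawn at 1 + k1 r^2 times it, then the intrinsics apply), "rvec" (rotation vector, rad) and "tvec" (3), from world to camera coordinates, as OpenCV has them; the wrist camera has in their place "hand_eye" (4x4, takes a point from camera to tool coordinates, whose origin is the TCP and whose axes are the flange's). Camera axes: x right, y down, z forward; pixel columns grow to the right and rows downward; lengths in mm; the calibration is good to about 2 mm. A picture is of the moment at which its call begins: read the wrist's pose just before it.
- close_job(): hands the job in, once; it reports no verdict.
Trained networks look in a picture, given as the dict that the camera call returned (one of the last four; its "shot" number tells which), for a name from the list of things; names that differ only in an ending like _2 or _b are one class to them, and where a whole thing is asked for, a point or a joint stands for the part that bears it (a point fixed in the world has none). Each returns a list of dicts, best first, with "p" (0 to 1); they miss things now and then, are a little off and sometimes report something else, mostly with a low value. They report only what shows in the picture. A call takes as long as a camera call. They do not tell look-alikes from the thing itself.
- search_frame(picture, thing): "rect" ([left, top, right, bottom] as shares, 0 to 1, of the picture: columns of its width, rows of its height, round what is visible of it).
- place_of(picture, thing): "centre" ([row, column] as shares, 0 to 1, of the picture: columns of its width, rows of its height: a listed point, or the origin of a listed thing).
The state is a dict: "time_s": time; "qpos": joint angles; "joint_vel": joint speeds; "joint_efforts": joint torques, N m; "ee_pos": TCP position; "tool_rot": TCP orientation; "ft_force": force on the tool from outside, world axes, zero at the start; "ft_torque": the same for the moment, N m; "opening": finger opening in mm.
Only numpy, scipy, OpenCV 4.12 (cv2) and the standard library are available. Lean on these libraries where they do the work, as an engineer would, in place of code of your own. Each camera call takes 0.05 s, during which the arm holds its last target.

### The job

The decorating wheel is to be loaded for stamping: with its index pin still locking it, pick the plain white tile off the ware board, lay it (no dropping) fully down, flat and square, in the pocket on top of the wheel and let go of it. Then grip the black knob of the sprung index pin at the wheel's rim with the fingers, pull it straight up as far as it goes and finish while still holding it up there, so that I can turn the wheel by hand; do not turn the wheel yourself, and leave the tile seated. Leave the blue tile, the pigment jar, the rubber stamp and the scraper alone.

Things in the scene. Friction and masses are not known exactly. Their poses are not given: they have to be found in the camera images.
- tile: plain white glazed tile, 60 (x) x 100 (y) x 10 mm thick, about 130 g, lying flat on the ware board. Origin: centre of its underside; z up, y along its length. The ends are alike (a half turn makes no difference).
- nest (a point): centre of the floor of the tile pocket on top of the wheel, 85 mm above the bench. Pocket 63 (x) x 103 (y) mm, so 1.5 mm play on each side of the tile; z up; the index pin's axis is 118 mm away along -y. Grey rails 6 mm high, 9 mm thick, chamfered inside, bound it on a grey plate 98 x 138 mm; the middle 60 mm of both long sides are open for fingers beside the tile.
- stand: fixed blue cast stand of the decorating wheel. Origin: on the bench under the wheel's axis; z up, -y points to the index pin. It carries the turning aluminium head, 260 mm in diameter, top at 75 mm, with 12 brass bushed index holes near the rim, and at the rim a column 40 mm wide, 104 mm high, whose arm reaches inwards over the rim and carries the index pin.
- wheel (a joint): turn of the wheel head about its upright axis (rad, positive anticlockwise from above); 0 as it stands at the start. The index pin locks it there (within 0.01 rad); once the pin is out it turns freely with slight friction.
- pin (a joint): lift of the sprung index pin (m): 0 = home, its tip 10 mm deep in the index hole of the wheel; 0.015 = fully up at its stop. The spring pulls it down with about 7 N at home rising to 13 N at the stop, and snaps it back when let go.
- knob: round black pull knob (red dot on top) on the top end of the index pin, 26 mm in diameter, 29 mm high. Origin: centre of its underside, 118 mm above the bench when home; z up. It rises with the pin. Below it are a steel collar (20 mm in diameter, 2 mm gap) and the bracket arm (40 mm wide, top at 104 mm); nothing beside the knob stands higher than 116 mm.
- board: wooden ware board, 340 (x) x 160 (y) x 18 mm, fixed to the bench for this job; both tiles lie on its top. Origin: centre of its underside.
- blue_tile: finished blue tile with a white motif, the same size as the white one and with the same origin, also on the ware board, their centres about 150 mm apart; to be left alone.
- jar: pigment jar, blue with a white lid and label, 76 mm in diameter, 102 mm high, standing on the bench beyond the wheel; to be left alone. Origin: centre of its underside.
- stamp: rubber stamp: wooden block 75 x 50 x 26 mm with a red dragonfly on top, 30 mm high in all, lying on the bench beyond the wheel; to be left alone. Origin: centre of its underside.
- scraper: steel scraper with a black handle, 225 mm long, lying on the glass slab (8 mm thick) to the right of the wheel; to be left alone. Origin: on its underside, where the blade leaves the handle.
Mind the look-alikes: they are no part of the job. Leave any green or purple look-alike of the tile alone.

How it is judged (in metres and radians):
On the way, in this order (a step that is already met when the one before it is completed fails the run):
1. the white tile lies fully down, flat and square in the pocket, released, the pin still home (x of tile in the frame of nest between -0.0035 and 0.0035 m and y of tile in the frame of nest between -0.0035 and 0.0035 m and z of tile in the frame of nest between -0.002 and 0.002 m and angle between the z axis of tile and the z axis of nest, either way round below 0.025 rad and angle between the y axis of tile and the y axis of nest, either way round below 0.08 rad and contact force between the fingers and tile below 0.1 N and linear speed of tile below 0.02 m/s and value of joint pin below 0.004 m), for 0.3 s.
2. the pin is pulled fully up by its knob and held, the tile still seated (value of joint pin above 0.0125 m and contact force between the fingers and knob above 2 N and x of tile in the frame of nest between -0.0035 and 0.0035 m and y of tile in the frame of nest between -0.0035 and 0.0035 m and z of tile in the frame of nest between -0.002 and 0.002 m and angle between the z axis of tile and the z axis of nest, either way round below 0.025 rad and angle between the y axis of tile and the y axis of nest, either way round below 0.08 rad), for 0.5 s.
At the end, for the whole second after the job is handed in: Fingers hold the knob (over 2 N), the pin still and over 12.5 of its 15 mm up; the white tile, untouched, lies in the pocket: within 3.5 mm of centre in x and y, 2 mm of the floor, flat to 0.025 rad, square to 0.08 rad; the wheel within 0.04 rad of its start (all of step 2 and velocity of joint pin between -0.01 and 0.01 m/s and contact force between the fingers and tile below 0.1 N and value of joint wheel between -0.04 and 0.04 rad); the arm keeps its last pose, push and grip.
It fails at once if the pin is pulled before the white tile is seated in the pocket (value of joint pin above 0.005 m and not (x of tile in the frame of nest between -0.0035 and 0.0035 m and y of tile in the frame of nest between -0.0035 and 0.0035 m and z of tile in the frame of nest between -0.002 and 0.002 m and angle between the z axis of tile and the z axis of nest, either way round below 0.025 rad and angle between the y axis of tile and the y axis of nest, either way round below 0.08 rad)).
It fails at once if the white tile is dropped (it falls freely for more than about 10 mm) (linear speed of tile above 0.45 m/s and contact force between the fingers and tile below 0.05 N and contact force between tile and anything else below 0.05 N).
It fails at once if the wheel is turned (value of joint wheel above 0.06 rad or value of joint wheel below -0.06 rad).
It fails at once if the blue tile, the jar, the stamp or the scraper is moved by more than 20 mm (distance of any of blue_tile, jar, stamp, scraper from where it was at the start of the episode above 0.02 m).
It also fails if it takes over 54 s, if anything falls off the work surface, if the arm or the gripper's body presses on something with over 40 N, if the wrist force passes 120 N, or if a joint passes its speed limit or range.

## Working session

There is one attempt and no reset: what is moved stays moved. The work goes in short steps, Python scripts to look and compute and a shell command to move; the robot and the scene stay as the last step left them, time stands still between calls to the robot, and variables do not carry over. Pictures are saved under pics/ and viewed, and the job is handed in when it is done.

```bash
mkdir -p pics; ls
cat > h.py <<'E'
import numpy as np, cv2
from bench import *
def pose():
    s=sense(); T=np.eye(4); T[:3,:3]=cv2.Rodrigues(np.array(s['tool_rot'],float))[0]; T[:3,3]=s['ee_pos']; return T
def snap(name):
    T=pose(); f=grab_frame(name)
    if name=='wrist': C=T@np.array(f['hand_eye'])
    else:
        M=np.eye(4); M[:3,:3]=cv2.Rodrigues(np.array(f['rvec'],float))[0]; M[:3,3]=np.array(f['tvec']).ravel(); C=np.linalg.inv(M)
    f['C']=C; return f
def ray(f,u,v):
    K=np.array(f['mtx'])
    d=np.array([(u-K[0,2])/K[0,0],(v-K[1,2])/K[1,1]]); s=d.copy()
    for _ in range(20): s=d/(1+f['k1']*(s@s))
    r=f['C'][:3,:3]@np.array([s[0],s[1],1]); return f['C'][:3,3],r,s
def onz(f,u,v,z):
    o,r,_=ray(f,u,v); return o+r*(z-o[2])/r[2]
def dep(f,u,v):
    o,r,_=ray(f,u,v); return o+r*f['range_z'][int(round(v)),int(round(u))]
def proj(f,P):
    M=np.linalg.inv(f['C']); p=M[:3,:3]@np.array(P,float)+M[:3,3]; s=p[:2]/p[2]; s=s*(1+f['k1']*(s@s)); K=np.array(f['mtx']); return np.array([K[0,0]*s[0]+K[0,2],K[1,1]*s[1]+K[1,2]])
E
python3 - <<'E'
from h import *
print(sense(),tips_ahead)
for n in ['scene','top','wrist']:
    f=snap(n); cv2.imwrite(f'pics/{n}0.png',f['image'])
    print(n,f['k1'],f['C'].round(2).tolist(),np.array(f['mtx']).tolist())
    for t in ['tile','nest','knob','stand','blue_tile','board','jar','stamp','scraper']:
        for d in place_of(f,t)[:4]:
            r,c=d['centre']; print('  ',t,round(d['p'],2),round(c*640),round(r*480), dep(f,min(639,c*640),min(479,r*480)).round())
E
```

```text
pics
{'time_s': 0.0, 'qpos': array([ 1.20250963,  0.41798575, -0.01030168,  1.61415213,  0.00468014,
        1.11069082, -0.05297584]), 'joint_vel': array([-8.43163209e-05,  1.68947827e-03, -6.73181219e-04,  1.69088967e-03,
        9.44737587e-05,  2.21123557e-04,  3.42362583e-04]), 'joint_efforts': array([-4.34290032e-04, -8.51262903e+01,  6.38237726e-01, -4.25993407e+01,
       -4.88819811e-02,  1.86557765e-02,  8.83613711e-05]), 'ee_pos': array([ 200.51272284, -591.60728111,  229.82718132]), 'tool_rot': array([-3.09857797e+00, -5.10876646e-01,  4.22857681e-04]), 'ft_force': array([ 0.36275425, -0.07722601,  0.12706752]), 'ft_torque': array([-0.00498501,  0.0402104 , -0.00122949]), 'opening': 94.06455343755313} 25.0
scene -0.04502034028729439 [[-0.57, 0.6, -0.57, 1480.98], [0.82, 0.4, -0.4, 636.85], [-0.01, -0.7, -0.72, 1213.58], [0.0, 0.0, 0.0, 1.0]] [[511.26285636987507, 0.0, 317.01730319863333], [0.0, 511.26285636987507, 240.3623570548124], [0.0, 0.0, 1.0]]
   tile 0.96 480 280 [384. 466.  11.]
   tile 0.83 371 233 [393.  88.  10.]
   tile 0.71 411 257 [431. 254.  27.]
   nest 0
[... 830 characters left out ...]
.]
   tile 0.5 360 171 [ 768. -103.   27.]
   nest 0.73 360 251 [ 562. -103.   86.]
   knob 0.58 410 244 [ 578. -214.  148.]
   stand 0.91 358 252 [560. -99.  77.]
   stand 0.75 511 232 [ 626. -496.   10.]
   blue_tile 0.91 209 242 [577. 275.  28.]
   board 0.71 215 272 [502. 259.  15.]
   board 0.47 217 303 [425. 247.  28.]
   jar 0.76 268 170 [748. 125. 102.]
   stamp 0.71 360 172 [ 767. -103.   23.]
   scraper 0.72 505 234 [ 619. -478.   17.]
wrist -0.000937216713517546 [[0.32, -0.91, -0.26, 273.96], [-0.95, -0.31, -0.09, -566.41], [0.0, 0.27, -0.96, 384.6], [0.0, 0.0, 0.0, 1.0]] [[348.84151418425716, 0.0, 315.9068916621216], [0.0, 348.84151418425716, 233.24048723287387], [0.0, 0.0, 1.0]]
```

View pics/top0.png

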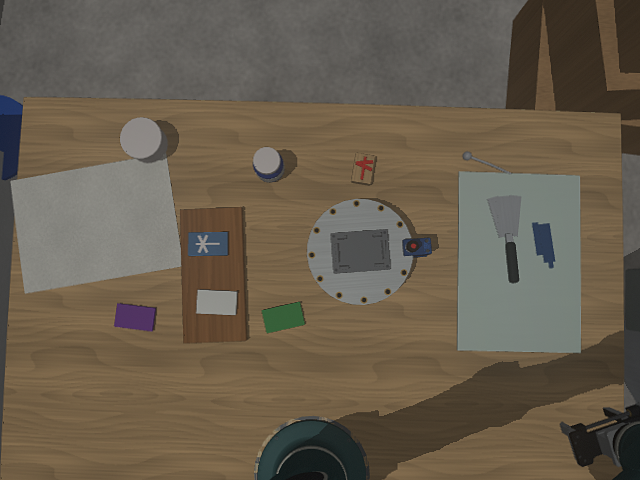

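View pics/scene0.png

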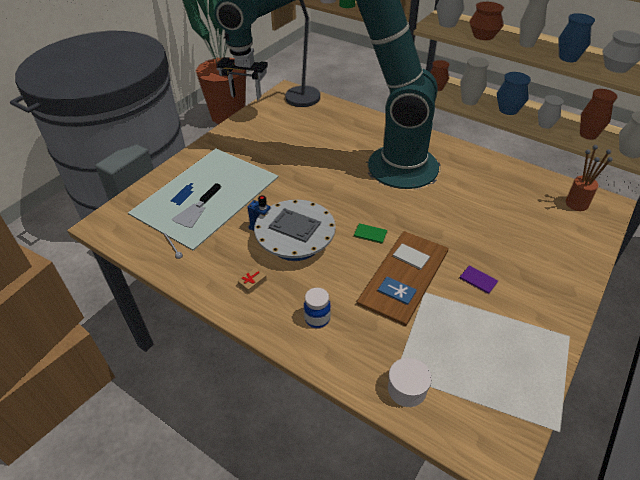

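Run:
```python
import cv2
im=cv2.imread('pics/top0.png'); cv2.imwrite('pics/c1.png',cv2.resize(im[215:345,110:310],None,fx=4,fy=4,interpolation=cv2.INTER_CUBIC))
cv2.imwrite('pics/c2.png',cv2.resize(im[190:320,290:440],None,fx=4.5,fy=4.5,interpolation=cv2.INTER_CUBIC))
```

```text
(no output)
```

View pics/c1.png

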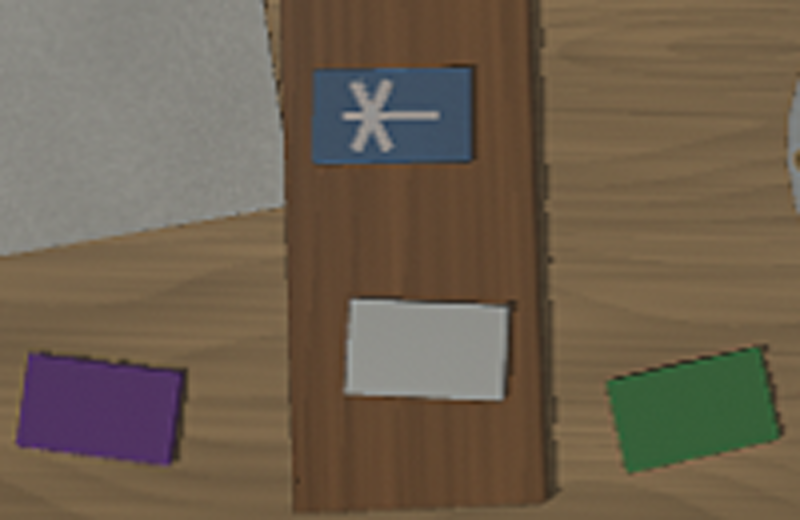

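View pics/c2.png

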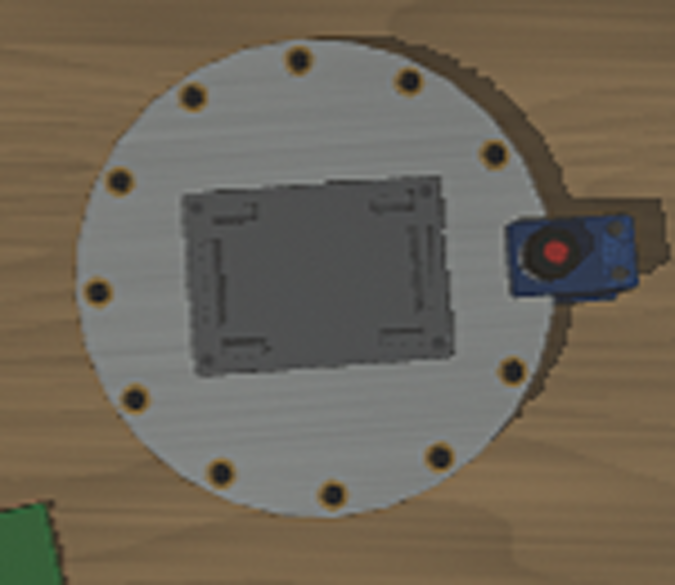

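The candidates in the top image are the white tile at (217,303), blue at (209,242), purple at (135,317) and green at (284,318). The plain white one on the ware board is the target, and the crop confirms it. The pocket is at (360,251) and the knob at (412,246).

```bash
cat >> h.py <<'E'
def white_quad(f,box=None,z=28,lo=150):
    im=f['image'].astype(int); m=((im.min(2)>lo)&(im.max(2)-im.min(2)<30)).astype(np.uint8)
    if box: 
        k=np.zeros_like(m); k[box[1]:box[3],box[0]:box[2]]=1; m*=k
    n,l,st,ce=cv2.connectedComponentsWithStats(m)
    i=1+np.argmax(st[1:,4]); c=max(cv2.findContours((l==i).astype(np.uint8),cv2.RETR_EXTERNAL,cv2.CHAIN_APPROX_NONE)[0],key=cv2.contourArea)
    W=np.array([onz(f,u,v,z)[:2] for u,v in c[:,0,:]],np.float32)
    return cv2.minAreaRect(W),c
E
python3 - <<'E'
from h import *
f=snap('top')
print(white_quad(f,(190,280,245,325))[0])
# depth based plate rect
m=np.zeros((480,640),np.uint8)
pts=[]
for v in range(200,310):
    for u in range(300,440):
        P=dep(f,u,v)
        pts.append((u,v,*P))
pts=np.array(pts)
for a,b in [(70,79),(79,83),(83,88),(88,96),(96,110),(110,160)]:
    s=(pts[:,4]>a)&(pts[:,4]<b); print(a,b,s.sum(),pts[s][:,2:].mean(0).round(1) if s.any() else '')
s=(pts[:,4]>80)&(pts[:,4]<100)
# plate by image darkness
g=f['image'].astype(int)
print(g[250,360],g[220,350])
# hand corners from crop c2 (crop scale 4.5, offset 290,190)
for z,cs in [(81,[(180,195),(440,177),(455,355),(198,377)]),(147,[(556,252)])]:
    W=[onz(f,290+x/4.5,190+y/4.5,z)[:2] for x,y in cs]; print(np.array(W).round(1).tolist(), np.mean(W,0).round(1))
    if len(W)==4: print(cv2.minAreaRect(np.array(W,np.float32)))
E
```

```text
((416.3891296386719, 297.60028076171875), (27.43662452697754, 0.0016015172004699707), 2.4087367057800293)
70 79 5718 [559.8 -99.3  74.7]
79 83 848 [ 562.5 -100.3   80.9]
83 88 1349 [ 561.6 -103.    85.3]
88 96 460 [ 561.7 -103.1   90.3]
96 110 360 [ 574.6 -236.4  103.4]
110 160 129 [ 573.1 -219.4  142.2]
[80 81 80] [124 126 124]
[[602.4, -29.7], [616.1, -169.8], [520.3, -179.7], [504.7, -41.9]] [ 560.9 -105.2]
((560.673828125, -104.72514343261719), (98.4148178100586, 140.77703857421875), 5.900233268737793)
[[572.6, -221.9]] [ 572.6 -221.9]
```

```bash
python3 -m inch '.032 -.024 0 0;.032 -.024 0 0;.032 -.024 0 0;.032 -.024 0 0;.032 -.024 0 0;.032 -.024 0 0;.032 -.024 0 0;.032 -.024 0 0;.032 -.024 0 0;.032 -.024 0 0;.032 -.024 0 0;.032 -.024 0 0'
python3 -m inch '0 0 0 -.12;0 0 0 -.12;0 0 0 -.12;0 0 0 -.12;0 0 0 -.12;0 0 0 -.12;0 0 0 -.12;0 0 0 -.12;0 0 0 -.12;0 0 0 -.12'
python3 - <<'E'
from h import *
print(pose().round(3))
f=snap('wrist'); cv2.imwrite('pics/w1.png',f['image'])
f=snap('top')
im=f['image']; print(im[303,217],im[295,200],im[312,225])
print(white_quad(f,(190,280,245,325),lo=120)[0])
E
```

```text
time_s: 2.55
ee_pos: [476.9, -187.3, 229.9]
tool_rot: [3.098, 0.487, -0.001]
ft_force: [0.8, -1.1, -0.0]
opening: 94.0
time_s: 3.38
ee_pos: [483.0, -175.8, 231.1]
tool_rot: [2.233, 2.202, -0.0]
ft_force: [-0.2, -0.7, -0.4]
opening: 93.8
[[ 1.40000e-02  1.00000e+00  4.00000e-03  4.82993e+02]
 [ 1.00000e+00 -1.40000e-02 -4.00000e-03 -1.75819e+02]
 [-4.00000e-03  4.00000e-03 -1.00000e+00  2.31056e+02]
 [ 0.00000e+00  0.00000e+00  0.00000e+00  1.00000e+00]]
[150 155 155] [149 155 154] [150 155 155]
((426.43707275390625, 249.8525390625), (98.21742248535156, 58.384578704833984), 88.98705291748047)
```

View pics/w1.png

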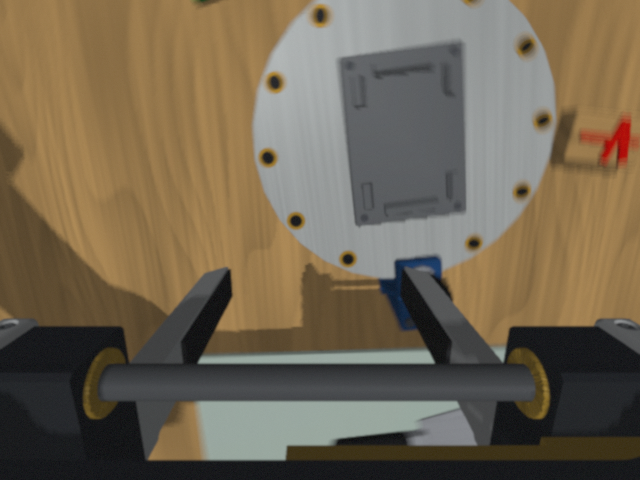

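```bash
cat > n.py <<'E'
from h import *
E
python3 -m inch '.036 -.006 0 0;.036 -.006 0 0;.036 -.006 0 0;.036 -.006 0 0;.036 -.006 0 0;.036 -.006 0 0;.036 -.006 0 0;.036 -.006 0 0;.036 -.006 0 0;0 0 0 0;0 0 0 0'
python3 - <<'E'
from h import *
import pickle
print(pose().round(3))
f=snap('wrist'); cv2.imwrite('pics/w2.png',f['image'])
for z in (28,):
  r,c=white_quad(f,None,z,120); print(r, c[:,0].min(0),c[:,0].max(0))
print(place_of(f,'tile')[:2])
# old wrist nest
g=dict(f); T=np.array([[.014,1,.004,482.993],[1,-.014,-.004,-175.819],[-.004,.004,-1,231.056],[0,0,0,1]]); g['C']=T@np.array(f['hand_eye'])
W=[onz(g,u,v,85)[:2] for u,v in [(340,58),(462,40),(466,210),(357,226)]]; print(np.round(W,1).tolist(),np.mean(W,0),cv2.minAreaRect(np.array(W,np.float32)))
E
```

```text
time_s: 4.4
ee_pos: [439.9, 162.7, 230.6]
tool_rot: [2.307, 2.12, 0.006]
ft_force: [-0.5, 0.1, -0.4]
opening: 93.8
[[ 8.50000e-02  9.96000e-01  9.00000e-03  4.39874e+02]
 [ 9.96000e-01 -8.50000e-02 -4.00000e-03  1.62714e+02]
 [-3.00000e-03  9.00000e-03 -1.00000e+00  2.30608e+02]
 [ 0.00000e+00  0.00000e+00  0.00000e+00  1.00000e+00]]
((423.9925537109375, 251.08856201171875), (99.47248077392578, 59.48354721069336), 88.87416076660156) [256  69] [324 178]
[{'centre': [0.2658, 0.4577], 'p': 0.92}, {'centre': [0.5765, 0.4345], 'p': 0.81}]
[[502.9, -39.9], [597.2, -28.6], [614.2, -163.0], [518.6, -176.1]] [ 558.22289188 -101.87971836] ((558.2991943359375, -102.25581359863281), (96.47698974609375, 137.05853271484375), 6.862300872802734)
```

View pics/w2.png

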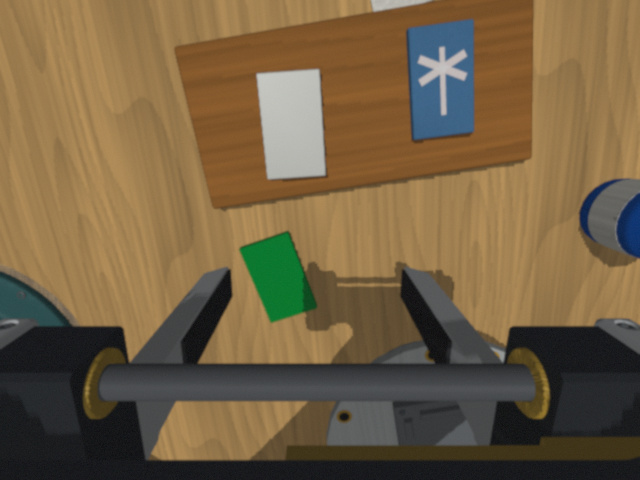

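```bash
python3 -m inch '.029 -.0076 .03 -.066;.029 -.0076 .03 0;.029 -.0076 .03 0;0 0 .02 0;0 0 0 0;0 0 0 0'
python3 - <<'E'
from h import *
T=pose();print(T.round(3))
d=T[:3,:3].T@(np.array([425,250.5,46])-T[:3,3]); print(d, np.degrees(np.arctan2(T[1,1],T[0,1])))
f=snap('wrist'); cv2.imwrite('pics/w3.png',f['image'])
g=snap('top'); print(white_quad(g,(190,280,245,325),lo=120)[0])
E
```

```text
time_s: 5.0
ee_pos: [426.8, 243.9, 117.5]
tool_rot: [2.257, 2.166, 0.008]
ft_force: [-0.2, 0.7, 1.2]
opening: 94.3
[[ 4.10000e-02  9.99000e-01  1.30000e-02  4.26830e+02]
 [ 9.99000e-01 -4.10000e-02 -6.00000e-03  2.43871e+02]
 [-6.00000e-03  1.30000e-02 -1.00000e+00  1.17520e+02]
 [ 0.00000e+00  0.00000e+00  0.00000e+00  1.00000e+00]]
[ 6.94391593 -3.03539232 71.44901724] -2.3612750291837004
((426.0826721191406, 225.28587341308594), (57.345638275146484, 40.30356216430664), 1.6948444843292236)
```

View pics/w3.png

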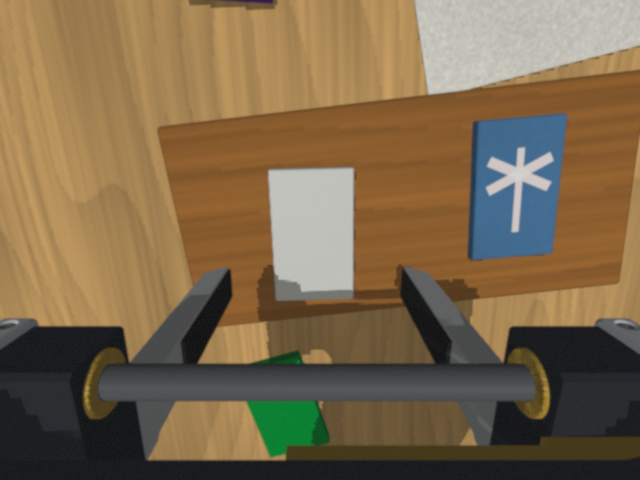

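```bash
python3 -m inch '.007 -.003 .02 -.02;0 0 .02 0;0 0 .015 0;0 0 0 0;0 0 0 0'
python3 - <<'E'
from h import *
T=pose();print(T.round(3), sense()['ft_force'])
d=T[:3,:3].T@(np.array([425,250.5,46])-T[:3,3]); print(d, np.degrees(np.arctan2(T[1,1],T[0,1])))
f=snap('wrist'); cv2.imwrite('pics/w4.png',f['image'])
print(white_quad(f,(180,50,460,420),lo=120)[0])
E
```

```text
time_s: 5.52
ee_pos: [432.9, 246.5, 69.5]
tool_rot: [2.242, 2.169, 0.025]
ft_force: [1.2, -0.5, 0.1]
opening: 94.0
[[ 3.40000e-02  9.99000e-01  2.70000e-02  4.32885e+02]
 [ 9.99000e-01 -3.30000e-02 -5.00000e-03  2.46493e+02]
 [-4.00000e-03  2.70000e-02 -1.00000e+00  6.94710e+01]
 [ 0.00000e+00  0.00000e+00  0.00000e+00  1.00000e+00]] [ 1.18171598 -0.46671965  0.09820915]
[ 3.82996311 -8.64505896 23.23151712] -1.915904988063453
((424.6169128417969, 263.65118408203125), (74.37232208251953, 59.54489517211914), 88.80147552490234)
```

View pics/w4.png

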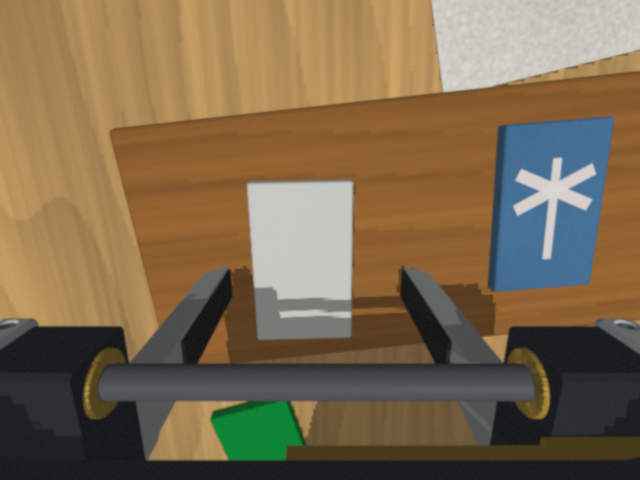

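```bash
python3 -m inch '0 0 -.025 0;0 0 -.025 0;0 0 -.025 0;0 0 0 0;0 0 0 0'
python3 - <<'E'
from h import *
T=pose();print(T.round(3))
E
python3 -m inch '0 -.006 0 0;0 0 0 0'
python3 - <<'E'
from h import *
T=pose();print(T.round(3))
E
```

```text
time_s: 5.98
ee_pos: [432.8, 245.7, 154.2]
tool_rot: [2.244, 2.162, 0.033]
ft_force: [-1.2, -0.4, -1.4]
opening: 93.8
[[ 3.70000e-02  9.99000e-01  3.30000e-02  4.32813e+02]
 [ 9.99000e-01 -3.70000e-02 -4.00000e-03  2.45738e+02]
 [-2.00000e-03  3.30000e-02 -9.99000e-01  1.54185e+02]
 [ 0.00000e+00  0.00000e+00  0.00000e+00  1.00000e+00]]
time_s: 6.15
ee_pos: [427.1, 245.6, 155.2]
tool_rot: [2.245, 2.159, 0.036]
ft_force: [0.5, 0.3, -0.0]
opening: 94.2
[[ 3.90000e-02  9.99000e-01  3.50000e-02  4.27072e+02]
 [ 9.99000e-01 -3.90000e-02 -3.00000e-03  2.45616e+02]
 [-2.00000e-03  3.50000e-02 -9.99000e-01  1.55184e+02]
 [ 0.00000e+00  0.00000e+00  0.00000e+00  1.00000e+00]]
```

```bash
python3 -m inch '0 0 0 0;0 0 0 0;0 0 0 0;0 0 0 0;0 0 0 0;0 0 0 0'
python3 - <<'E'
from h import *
T=pose();print(T.round(4),sense()['qpos'])
E
python3 -m inch '0 0 0 0;0 0 0 0;0 0 0 0;0 0 0 0;0 0 0 0;0 0 0 0'
python3 - <<'E'
from h import *
T=pose();print(T.round(4),sense()['qpos'])
E
```

```text
time_s: 6.65
ee_pos: [425.7, 245.1, 153.1]
tool_rot: [2.245, 2.161, 0.031]
ft_force: [-0.8, 0.6, -0.1]
opening: 94.1
[[ 3.810000e-02  9.988000e-01  3.170000e-02  4.257425e+02]
 [ 9.993000e-01 -3.800000e-02 -4.500000e-03  2.450837e+02]
 [-3.300000e-03  3.180000e-02 -9.995000e-01  1.531450e+02]
 [ 0.000000e+00  0.000000e+00  0.000000e+00  1.000000e+00]] [ 0.0142258   0.34184266 -0.71719267  2.01305884  0.32335365  0.87023228
 -0.91915041]
time_s: 7.15
ee_pos: [425.7, 245.2, 152.9]
tool_rot: [2.245, 2.162, 0.03]
ft_force: [0.6, -0.8, 0.4]
opening: 94.3
[[ 3.800000e-02  9.988000e-01  3.110000e-02  4.256808e+02]
 [ 9.993000e-01 -3.790000e-02 -4.500000e-03  2.451609e+02]
 [-3.300000e-03  3.120000e-02 -9.995000e-01  1.528516e+02]
 [ 0.000000e+00  0.000000e+00  0.000000e+00  1.000000e+00]] [ 0.01401538  0.34261603 -0.71712869  2.01295203  0.32348176  0.87023027
 -0.91924109]
```

```bash
python3 -m inch '0 .02 0 0;0 .02 0 0;0 0 0 0;0 0 0 0'
python3 - <<'E'
from h import *
T=pose();print(T[:,2:].round(4))
E
python3 -m inch '0 -.008 0 0;0 -.008 0 0;0 -.008 0 0;0 -.008 0 0;0 -.008 0 0;0 0 0 0;0 0 0 0'
python3 - <<'E'
from h import *
T=pose();print(T[:,2:].round(4))
E
python3 -m inch '0 0 .01 0;0 0 .01 0;0 0 .01 0;0 0 .01 0;0 0 .01 0;0 0 0 0;0 0 0 0'
python3 - <<'E'
from h import *
T=pose();print(T[:,2:].round(4))
E
```

```text
time_s: 7.48
ee_pos: [466.7, 243.6, 154.3]
tool_rot: [2.244, 2.162, 0.03]
ft_force: [-0.0, -0.7, -0.1]
opening: 93.7
[[ 3.130000e-02  4.666629e+02]
 [-4.800000e-03  2.436376e+02]
 [-9.995000e-01  1.542720e+02]
 [ 0.000000e+00  1.000000e+00]]
time_s: 8.07
ee_pos: [418.8, 245.4, 152.8]
tool_rot: [2.24, 2.165, 0.028]
ft_force: [0.5, 0.8, -0.1]
opening: 94.0
[[ 3.110000e-02  4.188499e+02]
 [-6.200000e-03  2.453565e+02]
 [-9.995000e-01  1.528191e+02]
 [ 0.000000e+00  1.000000e+00]]
time_s: 8.65
ee_pos: [420.7, 244.6, 95.9]
tool_rot: [2.242, 2.165, 0.026]
ft_force: [-0.7, -0.7, -0.2]
opening: 93.5
[[ 2.920000e-02  4.207292e+02]
 [-6.600000e-03  2.445509e+02]
 [-9.996000e-01  9.590500e+01]
 [ 0.000000e+00  1.000000e+00]]
```

Run:
```python
from h import *
T=pose()
d=T[:3,:3].T@(np.array([424.8,250.5,46])-T[:3,3]); print(d, np.degrees(np.arctan2(T[1,1],T[0,1])))
```

```text
[ 6.36832354  2.38890469 49.96204018] -2.002574147788382
```

```bash
python3 -m inch '.003 .001 .01 -.008;.003 .001 .01 -.008;0 0 .01 0;0 0 .008 0;0 0 0 0;0 0 0 0'
python3 - <<'E'
from h import *
T=pose();print(T.round(3), sense()['ft_force'])
d=T[:3,:3].T@(np.array([424.8,250.5,46])-T[:3,3]); print(d, np.degrees(np.arctan2(T[1,1],T[0,1])))
f=snap('wrist'); cv2.imwrite('pics/w5.png',f['image'])
E
```

```text
time_s: 9.15
ee_pos: [424.4, 251.2, 53.5]
tool_rot: [2.222, 2.185, 0.025]
ft_force: [-0.4, 0.2, 1.2]
opening: 93.9
[[ 1.70000e-02  9.99000e-01  2.90000e-02  4.24438e+02]
 [ 1.00000e+00 -1.70000e-02 -6.00000e-03  2.51246e+02]
 [-6.00000e-03  2.90000e-02 -1.00000e+00  5.34980e+01]
 [ 0.00000e+00  0.00000e+00  0.00000e+00  1.00000e+00]] [-0.40488058  0.22018032  1.17306247]
[-0.69543143  0.1576515   7.50978452] -0.9669723910196781
```

View pics/w5.png

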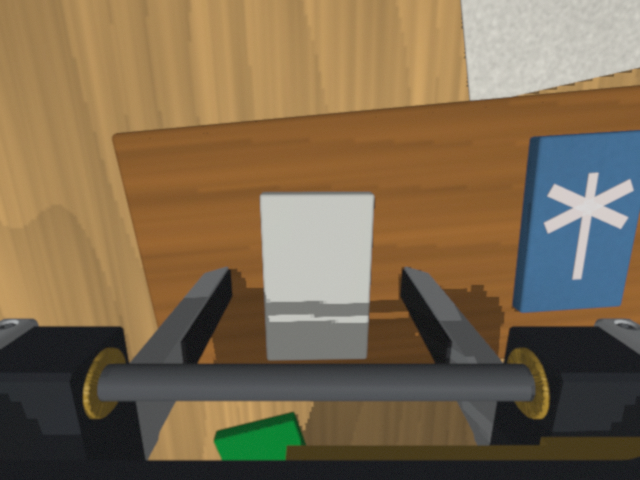

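```bash
python3 -m inch '0 0 .005 0;0 0 .002 0;0 0 0 0'
python3 -m inch '0 0 0 0;0 0 0 0;0 0 0 0;0 0 0 0;0 0 0 0;0 0 0 0;0 0 0 0;0 0 0 0' 1 20
```

```text
time_s: 9.45
ee_pos: [425.1, 251.2, 46.7]
tool_rot: [2.222, 2.184, 0.027]
ft_force: [0.0, -0.2, 0.0]
opening: 94.3
time_s: 10.12
ee_pos: [425.5, 251.2, 47.4]
tool_rot: [2.222, 2.183, 0.029]
ft_force: [2.0, -0.6, -1.3]
opening: 59.8
```

```bash
python3 -m inch '0 0 -.006 0;0 0 -.01 0;0 0 -.015 0;0 0 -.02 0;0 0 -.02 0;0 0 -.02 0;0 0 -.02 0;0 0 -.01 0;0 0 0 0;0 0 0 0'
python3 - <<'E'
from h import *
T=pose();print(T.round(3), sense()['ft_force'])
f=snap('wrist'); cv2.imwrite('pics/w6.png',f['image'])
E
```

```text
time_s: 10.95
ee_pos: [419.7, 252.1, 178.7]
tool_rot: [2.22, 2.186, 0.028]
ft_force: [-0.3, -0.5, -1.5]
opening: 59.6
[[ 1.50000e-02  9.99000e-01  3.10000e-02  4.19724e+02]
 [ 1.00000e+00 -1.50000e-02 -6.00000e-03  2.52148e+02]
 [-6.00000e-03  3.10000e-02 -1.00000e+00  1.78700e+02]
 [ 0.00000e+00  0.00000e+00  0.00000e+00  1.00000e+00]] [-0.28116242 -0.54370993 -1.47416727]
```

View pics/w6.png

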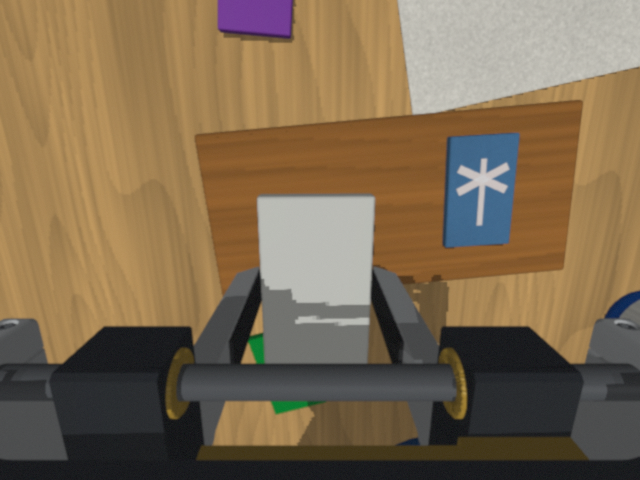

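```bash
python3 -m inch '-.02 .01 -.01 -.02;-.032 .011 -.01 -.02;-.034 .011 -.01 -.02;-.034 .011 -.01 -.02;-.034 .011 0 -.02;-.034 .011 0 -.02;-.034 .011 0 0;-.034 .011 0 0;-.034 .011 0 0;-.034 .011 0 0;-.034 .011 0 0;-.02 .005 0 0'
python3 -m inch '0 0 0 0;0 0 0 0'
python3 - <<'E'
from h import *
T=pose();print(T.round(3), sense()['ft_force'])
f=snap('wrist'); cv2.imwrite('pics/w7.png',f['image'])
print(place_of(f,'nest'),place_of(f,'knob'))
np.save('w7C.npy',f['C'])
# tile in tool frame from far corners, top plane at tool z=19
H=np.array(f['hand_eye'])
g=dict(f); g['C']=H
print([onz(g,u,v,19).round(1).tolist() for u,v in [(258,197),(375,196),(265,340),(370,340)]])
E
```

```text
time_s: 12.0
ee_pos: [572.3, -128.5, 211.8]
tool_rot: [2.073, 2.344, 0.006]
ft_force: [0.1, -0.8, -2.0]
opening: 59.5
time_s: 12.17
ee_pos: [572.2, -134.0, 207.9]
tool_rot: [2.084, 2.34, 0.002]
ft_force: [0.1, 1.0, -1.8]
opening: 60.4
[[-1.15000e-01  9.93000e-01  7.00000e-03  5.72169e+02]
 [ 9.93000e-01  1.15000e-01 -5.00000e-03 -1.34005e+02]
 [-6.00000e-03  6.00000e-03 -1.00000e+00  2.07875e+02]
 [ 0.00000e+00  0.00000e+00  0.00000e+00  1.00000e+00]] [ 0.13764562  1.04691062 -1.79718529]
[{'centre': [0.3992, 0.4778], 'p': 0.74}] []
[[49.2, -30.4, 19.0], [49.7, 28.2, 19.0], [-32.3, -30.2, 19.0], [-32.3, 29.1, 19.0]]
```

View pics/w7.png

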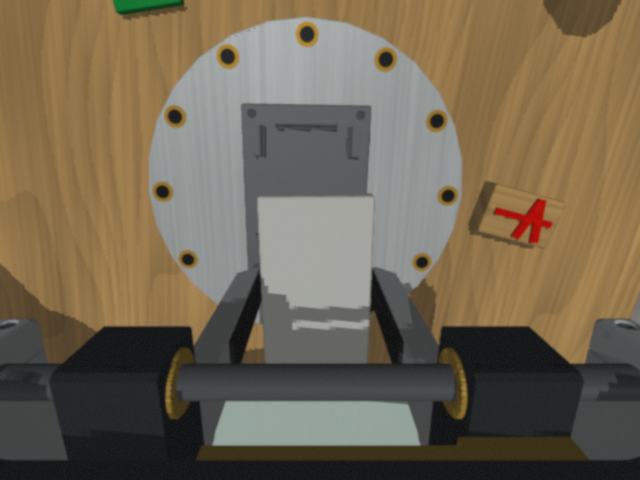

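```bash
python3 -m inch '-.02 0 0 0;-.02 0 0 0;-.02 0 0 0;-.01 0 0 0;0 0 0 0;0 0 0 0'
python3 - <<'E'
from h import *
T=pose();print(T.round(3), sense()['ft_force'])
f=snap('wrist'); cv2.imwrite('pics/w8.png',f['image'])
print(place_of(f,'nest'),place_of(f,'knob'))
np.save('w8C.npy',f['C'])
cv2.imwrite('pics/w8c.png',cv2.resize(f['image'][0:240,200:440],None,fx=2.5,fy=2.5,interpolation=cv2.INTER_CUBIC))
E
```

```text
time_s: 12.82
ee_pos: [580.8, -195.1, 209.6]
tool_rot: [2.066, 2.355, 0.004]
ft_force: [-0.0, -0.1, -1.5]
opening: 59.7
[[-1.30000e-01  9.91000e-01  8.00000e-03  5.80826e+02]
 [ 9.92000e-01  1.30000e-01 -4.00000e-03 -1.95086e+02]
 [-5.00000e-03  8.00000e-03 -1.00000e+00  2.09614e+02]
 [ 0.00000e+00  0.00000e+00  0.00000e+00  1.00000e+00]] [-0.03192351 -0.14645584 -1.50855714]
[{'centre': [0.231, 0.4763], 'p': 0.67}] []
```

View pics/w8c.png

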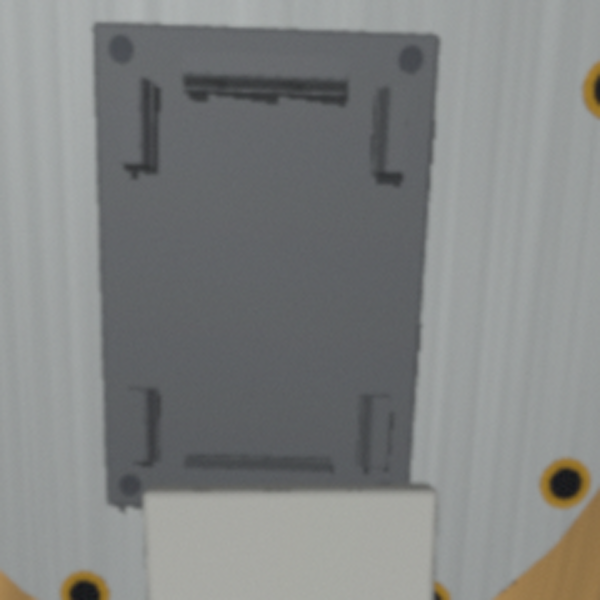

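Run:
```python
from h import *
f=snap('wrist'); 
P=lambda x,y,z=85: onz(f,200+x/2.5,y/2.5,z)[:2]
A,B,C,D=P(95,23),P(440,37),P(108,505),P(412,450)
print(A,B,C,D,np.linalg.norm(A-B),np.linalg.norm(A-C))
u=(A-C)/np.linalg.norm(A-C); w=(B-A)/np.linalg.norm(B-A); r=(B-D)/np.linalg.norm(B-D)
for q in (u,r): print('yaw from y edge',np.degrees(np.arctan2(-q[0],q[1])))
print('yaw x',np.degrees(np.arctan2(w[1],w[0])))
c=(A+B)/2-69*(u+r)/2; print('nest',c, (B+C)/2)
d=place_of(f,'nest')[0]['centre']; print(onz(f,d[1]*640,d[0]*480,85)); 
# range check
print(dep(f,320,60),dep(f,300,100), pose()[:3,3])
H=np.array(f['hand_eye']); g=dict(f); g['C']=H
print([onz(g,u,v,19).round(1).tolist() for u,v in [(200+145/2.5,490/2.5),(200+435/2.5,488/2.5)]])
```

```text
[504.98491719 -39.97875949] [601.52922135 -30.61022974] [ 518.61661188 -176.37350462] [ 613.24315358 -146.16505362] 96.99779387038308 137.07424848783094
yaw from y edge 5.707357379591416
yaw from y edge 5.788369165014683
yaw x 5.5425518987309355
nest [ 560.16748352 -103.94756298] [ 560.07291661 -103.49186718]
[ 560.47958864 -103.3784579    85.        ]
[566.25767958 -64.58630971  85.10197388] [555.0659781  -93.58330746  85.32466965] [ 580.91117969 -195.1946154   209.77798102]
[[49.7, -30.4, 19.0], [50.1, 27.7, 19.0]]
```

```bash
python3 -m inch '.02 -.002 0 .01;.02 -.002 0 .01;.02 -.002 0 .01;.014 -.002 0 0;0 0 0 0;0 0 .01 0;0 0 .015 0;0 0 .015 0;0 0 0 0;0 0 0 0'
python3 - <<'E'
from h import *
T=pose();print(T.round(3), sense()['ft_force'])
d=T[:3,:3].T@(np.array([561.3,-103.5,132])-T[:3,3]); print(d, np.degrees(np.arctan2(T[1,1],T[0,1])))
E
```

```text
time_s: 13.9
ee_pos: [564.3, -119.9, 166.7]
tool_rot: [2.098, 2.323, 0.004]
ft_force: [0.1, -0.1, -1.1]
opening: 59.6
[[-1.02000e-01  9.95000e-01  1.00000e-02  5.64337e+02]
 [ 9.95000e-01  1.02000e-01 -6.00000e-03 -1.19916e+02]
 [-7.00000e-03  1.00000e-02 -1.00000e+00  1.66684e+02]
 [ 0.00000e+00  0.00000e+00  0.00000e+00  1.00000e+00]] [ 0.06708787 -0.13098167 -1.1414028 ]
[16.88122064 -1.68447097 34.55249909] 5.829513161207269
```

```bash
python3 -m inch '.008 -.001 0 0;.008 -.001 0 0;0 0 .01 0;0 0 .01 0;0 0 .008 0;0 0 0 0;0 0 0 0'
python3 - <<'E'
from h import *
T=pose();print(T.round(3), sense()['ft_force'])
d=T[:3,:3].T@(np.array([561.3,-103.5,132])-T[:3,3]); print(d, np.degrees(np.arctan2(T[1,1],T[0,1])))
for n in ['wrist','scene','top']:
    f=snap(n); cv2.imwrite(f'pics/{n}9.png',f['image'])
    print(place_of(f,'nest')[:2],[ (x['p'],x['centre']) for x in place_of(f,'tile')[:3]])
E
```

```text
time_s: 14.48
ee_pos: [561.3, -103.6, 136.9]
tool_rot: [2.098, 2.321, 0.005]
ft_force: [0.8, 0.2, -0.6]
opening: 59.7
[[-1.01000e-01  9.95000e-01  1.20000e-02  5.61312e+02]
 [ 9.95000e-01  1.01000e-01 -7.00000e-03 -1.03577e+02]
 [-8.00000e-03  1.10000e-02 -1.00000e+00  1.36858e+02]
 [ 0.00000e+00  0.00000e+00  0.00000e+00  1.00000e+00]] [ 0.84457695  0.24749764 -0.63136736]
[ 0.11461049 -0.05738583  4.85665683] 5.799189433647199
[] [(0.98, [0.5821, 0.4884])]
[{'centre': [0.4646, 0.4581], 'p': 0.66}] [(0.85, [0.5792, 0.7481]), (0.71, [0.4583, 0.4591]), (0.71, [0.486, 0.5777])]
[] [(0.96, [0.661, 0.2089]), (0.62, [0.6623, 0.4444])]
```

View pics/wrist9.png

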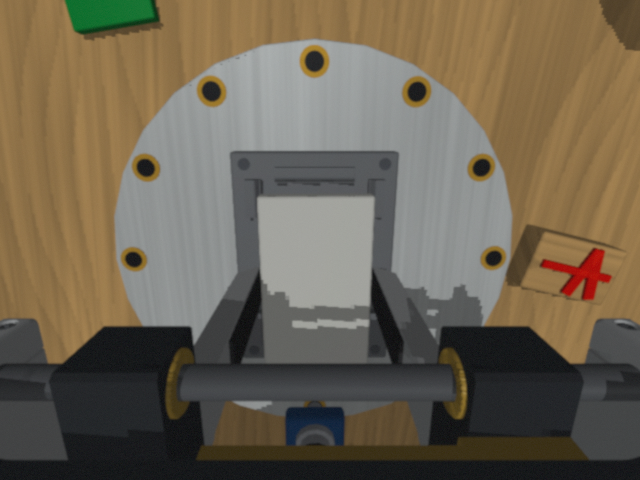

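Run:
```python
from h import *
f=snap('wrist'); im=f['image']
cv2.imwrite('pics/w9c.png',cv2.resize(im[130:290,210:420],None,fx=3.75,fy=3.75,interpolation=cv2.INTER_CUBIC))
T=f['C']@np.linalg.inv(np.array(f['hand_eye']))
Ti=np.linalg.inv(T)
for u,v in [(231,152),(398,152),(244,164),(385,164),(254,350),(376,350)]:
    W=np.append(onz(f,u,v,85),1); print((u,v),W[:2].round(1),(Ti@W)[:3].round(1))
```

```text
(231, 152) [505.2 -39.8] [ 69.7 -50.2  51.5]
(398, 152) [601.  -30.2] [69.6 46.  52.6]
(244, 164) [512.9 -45.8] [ 62.9 -43.2  51.6]
(385, 164) [594.5 -37.7] [62.8 38.9 52.6]
(254, 350) [ 525.  -169.8] [-61.7 -43.6  52.6]
(376, 350) [ 607.8 -162.1] [-62.4  39.5  53.6]
```

View pics/w9c.png

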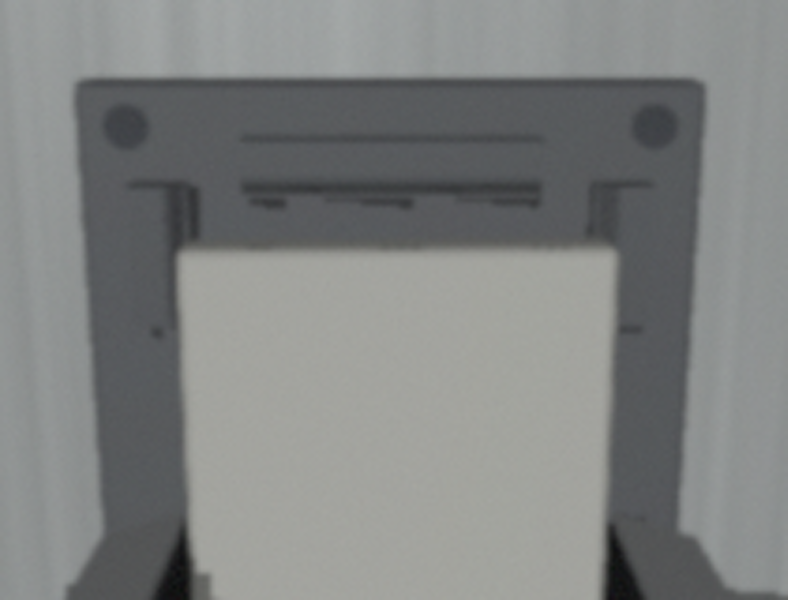

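```bash
python3 -m inch '.0005 -.0005 .005 0;0 0 .005 0;0 0 .002 0;0 0 0 0;0 0 0 0'
python3 - <<'E'
from h import *
f=snap('wrist'); im=f['image']
T=f['C']@np.linalg.inv(np.array(f['hand_eye'])); print(T.round(3),np.degrees(np.arctan2(T[1,1],T[0,1])), sense()['ft_force'])
d=T[:3,:3].T@(np.array([560.8,-103.0,114])-T[:3,3]); print(d)
cv2.imwrite('pics/w10c.png',cv2.resize(im[120:400,210:420],None,fx=2.8,fy=2.1,interpolation=cv2.INTER_CUBIC))
E
```

```text
time_s: 15.4
ee_pos: [560.9, -103.3, 124.0]
tool_rot: [2.097, 2.32, 0.005]
ft_force: [0.2, 0.8, -1.1]
opening: 59.9
[[-1.01000e-01  9.95000e-01  1.20000e-02  5.60924e+02]
 [ 9.95000e-01  1.01000e-01 -7.00000e-03 -1.03298e+02]
 [-8.00000e-03  1.20000e-02 -1.00000e+00  1.24029e+02]
 [ 0.00000e+00  0.00000e+00  0.00000e+00  1.00000e+00]] 5.784678159276498 [ 0.42958126 -0.61387565 -1.70531138]
[ 0.38967623 -0.21099021 10.02486723]
```

View pics/w10c.png

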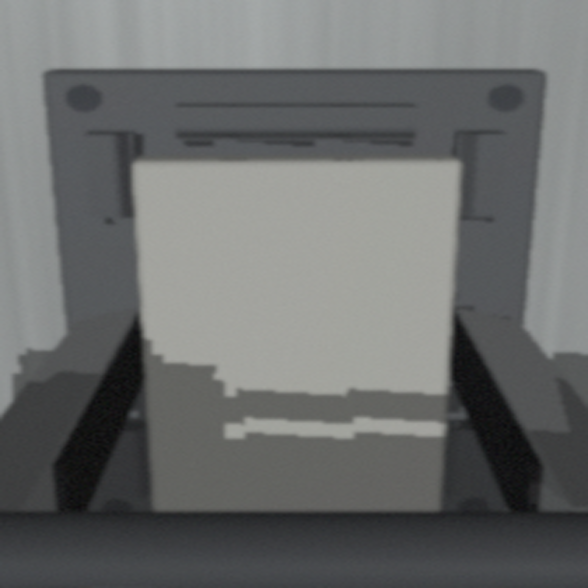

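```bash
python3 -m inch '.0003 -.0002 .002 0;0 0 .002 0;0 0 .002 0;0 0 0 0;0 0 0 0'
python3 - <<'E'
from h import *
f=snap('wrist'); im=f['image']
T=f['C']@np.linalg.inv(np.array(f['hand_eye'])); print(T[:,3].round(2),T[:3,2],np.degrees(np.arctan2(T[1,1],T[0,1])), sense()['ft_force'])
Ti=np.linalg.inv(T)
cv2.imwrite('pics/w11c.png',cv2.resize(im[120:400,210:420],None,fx=2.8,fy=2.1,interpolation=cv2.INTER_CUBIC))
E
```

```text
time_s: 15.87
ee_pos: [560.9, -103.1, 117.6]
tool_rot: [2.097, 2.32, 0.005]
ft_force: [-0.5, 0.2, -2.6]
opening: 59.8
[ 560.88 -103.06  117.61    1.  ] [ 0.01275487 -0.0068935  -0.99989489] 5.779099120591302 [-0.10406187 -0.22331084 -2.12726825]
```

View pics/w11c.png

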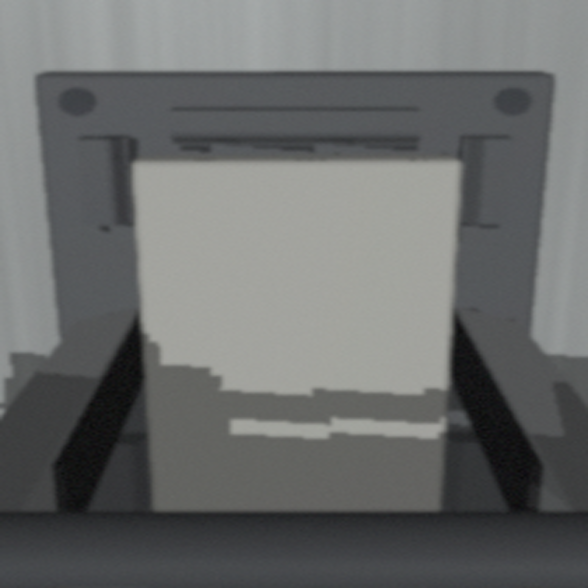

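```bash
python3 -m inch '0 0 .0015 0;0 0 .001 0;0 0 0 0'
python3 -m inch '0 0 .0008 0;0 0 0 0'
python3 -m inch '0 0 .0008 0;0 0 0 0'
```

```text
time_s: 16.17
ee_pos: [561.0, -103.1, 115.1]
tool_rot: [2.097, 2.32, 0.006]
ft_force: [-0.7, 0.6, -1.7]
opening: 59.5
time_s: 16.33
ee_pos: [561.1, -103.1, 114.8]
tool_rot: [2.097, 2.32, 0.005]
ft_force: [-0.6, -0.7, -1.7]
opening: 59.6
time_s: 16.5
ee_pos: [561.2, -103.1, 114.5]
tool_rot: [2.097, 2.319, 0.005]
ft_force: [-0.5, -0.9, -1.0]
opening: 59.7
```

```bash
python3 -m inch '0 0 .001 0;0 0 0 0'
python3 -m inch '0 0 .001 0;0 0 0 0'
python3 -m inch '0 0 .001 0;0 0 0 0'
```

```text
time_s: 16.67
ee_pos: [561.3, -103.1, 114.1]
tool_rot: [2.096, 2.319, 0.005]
ft_force: [-0.9, -0.3, -1.2]
opening: 59.3
time_s: 16.83
ee_pos: [561.4, -103.2, 113.9]
tool_rot: [2.096, 2.318, 0.004]
ft_force: [-0.3, -0.1, -1.7]
opening: 59.4
time_s: 17.0
ee_pos: [561.6, -103.2, 113.9]
tool_rot: [2.095, 2.318, 0.004]
ft_force: [-0.1, 0.5, -0.8]
opening: 59.6
```

```bash
python3 -m inch '0 -.0003 .002 0;0 0 0 0'
python3 -m inch '0 0 0 0;0 0 0 0'
python3 - <<'E'
from h import *
f=snap('wrist'); im=f['image']
print(f['C'][:3,3])
cv2.imwrite('pics/w12c.png',cv2.resize(im[120:400,210:420],None,fx=2.8,fy=2.1,interpolation=cv2.INTER_CUBIC))
E
```

```text
time_s: 17.17
ee_pos: [561.9, -103.3, 113.2]
tool_rot: [2.094, 2.317, 0.004]
ft_force: [-0.1, 0.4, -2.1]
opening: 59.5
time_s: 17.33
ee_pos: [562.0, -103.3, 112.9]
tool_rot: [2.094, 2.317, 0.004]
ft_force: [-1.7, 0.3, 3.2]
opening: 59.7
[550.33575414 -23.1242413  266.13093743]
```

View pics/w12c.png

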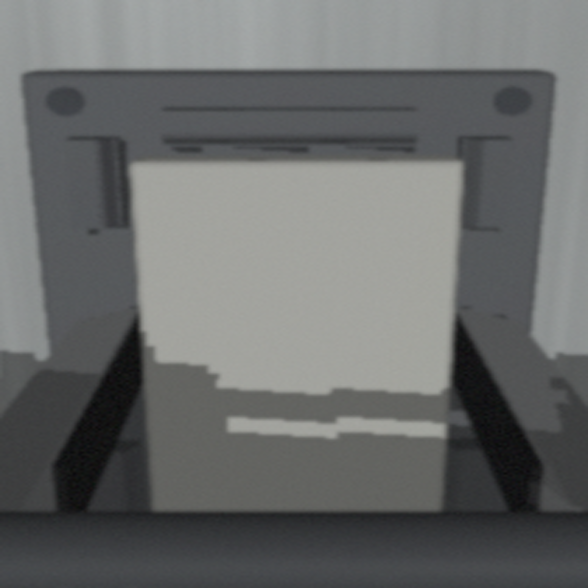

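```bash
python3 -m inch '0 -.0012 -.0003 0;0 0 0 0'
python3 -m inch '0 0 .0005 0;0 0 0 0'
python3 - <<'E'
from h import *
f=snap('wrist'); im=f['image']
T=pose();print(T.round(3),np.degrees(np.arctan2(T[1,1],T[0,1])))
cv2.imwrite('pics/w13c.png',cv2.resize(im[120:400,210:420],None,fx=2.8,fy=2.1,interpolation=cv2.INTER_CUBIC))
f=snap('scene');cv2.imwrite('pics/s13c.png',cv2.resize(f['image'][170:280,220:370],None,fx=5,fy=5,interpolation=cv2.INTER_CUBIC))
E
```

```text
time_s: 17.55
ee_pos: [560.6, -103.4, 112.9]
tool_rot: [2.095, 2.317, 0.004]
ft_force: [-2.8, 0.9, 5.4]
opening: 59.7
time_s: 17.72
ee_pos: [560.6, -103.5, 113.0]
tool_rot: [2.095, 2.317, 0.004]
ft_force: [0.1, 0.2, -1.6]
opening: 59.9
[[-1.00000e-01  9.95000e-01  1.50000e-02  5.60597e+02]
 [ 9.95000e-01  1.01000e-01 -1.10000e-02 -1.03465e+02]
 [-1.20000e-02  1.40000e-02 -1.00000e+00  1.12931e+02]
 [ 0.00000e+00  0.00000e+00  0.00000e+00  1.00000e+00]] 5.774386593787206
```

View pics/w13c.png

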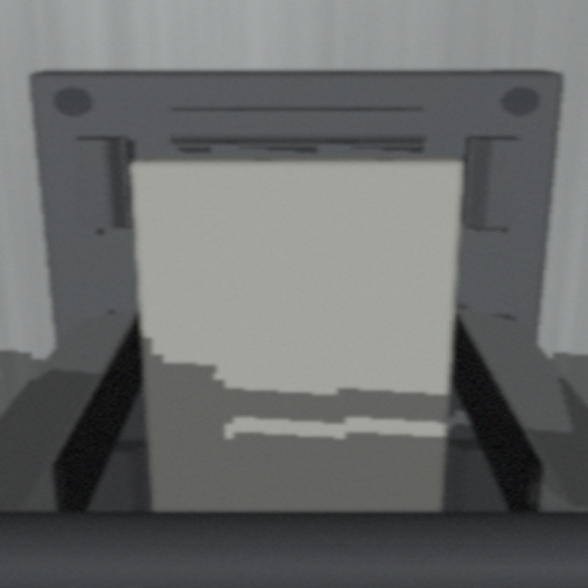

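View pics/s13c.png

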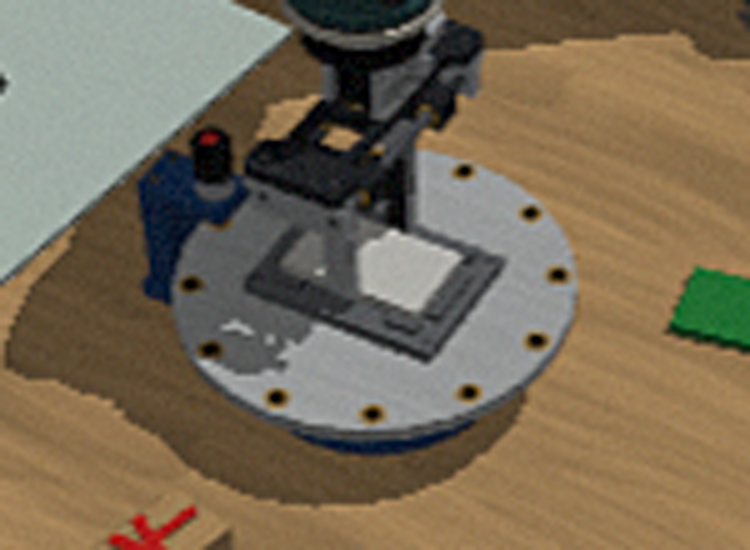

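```bash
python3 -m inch '0 0 0 0;0 0 0 0;0 0 0 0;0 0 0 0;0 0 0 0;0 0 0 0;0 0 0 0' 0
python3 -m inch '0 0 -.005 0;0 0 -.01 0;0 0 -.02 0;0 0 -.02 0;0 0 -.02 0;0 0 -.01 0;0 0 0 0;0 0 0 0'
python3 - <<'E'
from h import *
f=snap('wrist'); im=f['image']
T=pose();print(T.round(3),np.degrees(np.arctan2(T[1,1],T[0,1])))
cv2.imwrite('pics/w14.png',im)
f=snap('scene');cv2.imwrite('pics/s14c.png',cv2.resize(f['image'][170:280,220:370],None,fx=5,fy=5,interpolation=cv2.INTER_CUBIC))
E
```

```text
time_s: 18.4
ee_pos: [560.7, -103.5, 112.5]
tool_rot: [2.095, 2.317, 0.004]
ft_force: [-0.6, -0.2, 0.0]
opening: 94.3
time_s: 19.07
ee_pos: [559.1, -102.1, 204.8]
tool_rot: [2.093, 2.317, 0.005]
ft_force: [-0.8, 0.2, -0.7]
opening: 94.2
[[-1.01000e-01  9.95000e-01  1.60000e-02  5.59055e+02]
 [ 9.95000e-01  1.01000e-01 -1.00000e-02 -1.02012e+02]
 [-1.10000e-02  1.50000e-02 -1.00000e+00  2.04560e+02]
 [ 0.00000e+00  0.00000e+00  0.00000e+00  1.00000e+00]] 5.823040958555311
```

View pics/w14.png

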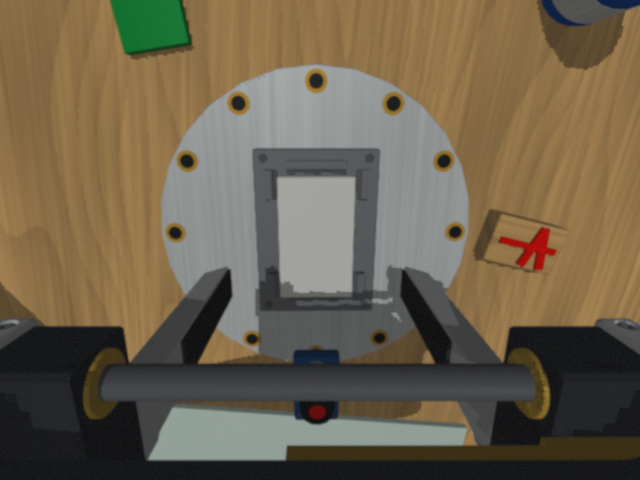

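View pics/s14c.png

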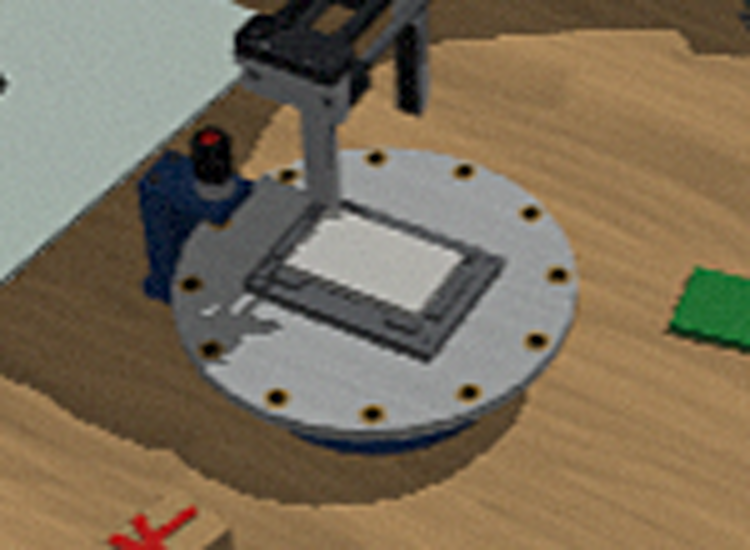

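```bash
python3 -m inch '-.02 0 0 0;-.025 0 0 0;-.025 0 0 0;-.025 0 0 0;-.025 0 0 0;-.025 0 0 0;-.025 0 0 0;-.015 0 0 0;0 0 0 0;0 0 0 0'
python3 - <<'E'
from h import *
f=snap('wrist'); im=f['image']
T=pose();print(T.round(3),np.degrees(np.arctan2(T[1,1],T[0,1])))
cv2.imwrite('pics/w15.png',im)
print(place_of(f,'knob'),search_frame(f,'knob'))
r,c=white_quad(f,None,95,120); print(r,c[:,0].min(0),c[:,0].max(0))
m=np.zeros((480,640),np.uint8); cv2.drawContours(m,[c],-1,1,-1); m=cv2.erode(m,np.ones((7,7)))
P=np.array([dep(f,u,v) for v,u in zip(*np.nonzero(m))]); A=np.c_[P[:,:2]-P[:,:2].mean(0),np.ones(len(P))]; print('plane',np.linalg.lstsq(A,P[:,2],rcond=None)[0])
h=im.astype(int); red=((h[...,2]>120)&(h[...,1]<60)&(h[...,0]<60)).astype(np.uint8)
n,l,st,ce=cv2.connectedComponentsWithStats(red); print([(s.tolist(),c.round(1).tolist(),onz(f,*c,147).round(1).tolist()) for s,c in zip(st[1:],ce[1:]) if s[4]>15])
E
```

```text
time_s: 20.0
ee_pos: [574.7, -291.1, 193.5]
tool_rot: [2.099, 2.335, -0.002]
ft_force: [0.2, 0.5, 0.5]
opening: 94.1
[[-1.06000e-01  9.94000e-01  1.00000e-03  5.74619e+02]
 [ 9.94000e-01  1.06000e-01 -3.00000e-03 -2.91008e+02]
 [-3.00000e-03  0.00000e+00 -1.00000e+00  1.93506e+02]
 [ 0.00000e+00  0.00000e+00  0.00000e+00  1.00000e+00]] 6.095833136566539
[{'centre': [0.3098, 0.5094], 'p': 0.75}] [{'rect': [0.4756, 0.269, 0.5464, 0.3646], 'p': 0.74}]
((566.7320556640625, -179.26397705078125), (234.40635681152344, 97.9455795288086), 6.038000583648682) [139   0] [509 158]
plane [ 4.53188431e-03 -5.93887019e-02  7.59225813e+01]
[([550, 7, 69, 61, 1510], [590.4, 36.9], [700.5, -149.4, 147.0]), ([315, 140, 22, 22, 363], [325.5, 150.7], [571.2, -220.6, 147.0])]
```

View pics/w15.png

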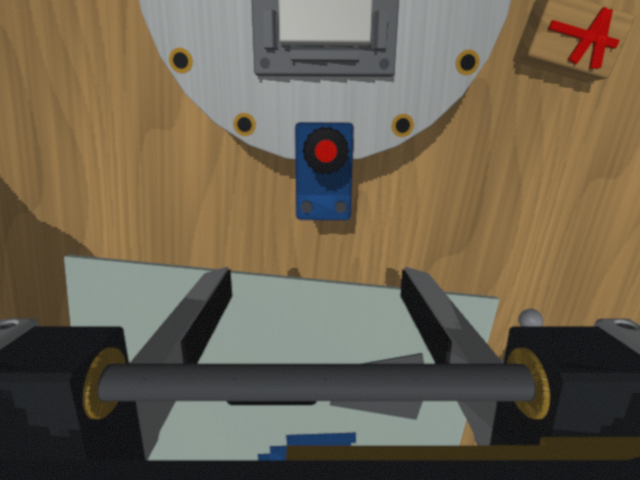

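Run:
```python
from h import *
f=snap('wrist'); g=snap('top'); cv2.imwrite('pics/t15c.png',cv2.resize(g['image'][190:320,290:440],None,fx=4.5,fy=4.5,interpolation=cv2.INTER_CUBIC))
def pl(a,b,c,d,F):
    P=np.array([dep(F,u,v) for v in range(b,d) for u in range(a,c)]); A=np.c_[P[:,:2]-P[:,:2].mean(0),np.ones(len(P))]; return P[:,:2].mean(0).round(1),np.linalg.lstsq(A,P[:,2],rcond=None)[0].round(4)
print('tile',pl(288,3,365,38,f)); print('head',pl(190,90,240,110,f)); print('plate corner',pl(260,67,390,70,f)); print('knob',pl(310,140,340,160,f))
r,c=white_quad(g,(330,225,395,280),95,110); print(r)
print('toptile',pl(348,244,374,258,g))
```

```text
tile (array([ 564.1, -140.8]), array([ 0.1428, -1.5672, 96.221 ]))
head (array([ 487.9, -194.9]), array([ 1.2857, -1.2583, 73.3862]))
plate corner (array([ 566.4, -167. ]), array([ 0.6123, -5.684 , 85.681 ]))
knob (array([ 570.9, -219. ]), array([-1.036000e-01,  2.509000e-01,  1.476372e+02]))
((558.6989135742188, -107.5840835571289), (129.64706420898438, 154.11270141601562), 1.5729032754898071)
toptile (array([ 561.5, -103.1]), array([ -3.8827,   1.349 , 101.6739]))
```

View pics/t15c.png

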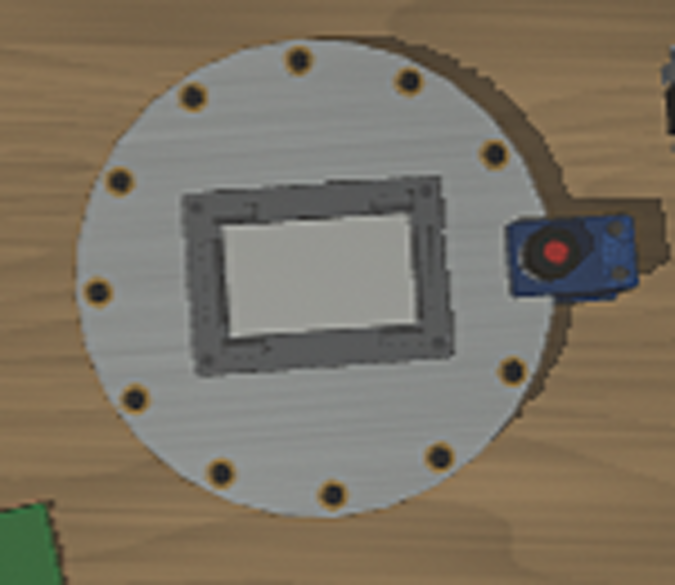

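Run:
```python
from h import *
f=snap('wrist'); g=snap('top')
def md(a,b,c,d,F):
    z=[dep(F,u,v)[2] for v in range(b,d) for u in range(a,c) if F['range_z'][v,u]>0]; return np.median(z).round(1),len(z)
print('wrist tile L,R',md(288,3,320,38,f),md(330,3,362,38,f),'head',md(190,90,240,110,f))
print('top tile quarters',md(344,242,360,250,g),md(362,242,378,250,g),md(344,252,360,262,g),md(362,252,378,262,g),'head',md(330,285,380,295,g))
q=[onz(g,290+x/4.5,190+y/4.5,95)[:2] for x,y in [(221,225),(410,212),(417,324),(230,337)]]; print(cv2.minAreaRect(np.array(q,np.float32)),np.mean(q,0))
q=[onz(g,290+x/4.5,190+y/4.5,85)[:2] for x,y in [(180,195),(440,177),(455,355),(198,377)]]; print('plate',cv2.minAreaRect(np.array(q,np.float32)),np.mean(q,0))
```

```text
wrist tile L,R (np.float64(94.9), 1114) (np.float64(94.8), 1115) head (np.float64(75.0), 994)
top tile quarters (np.float64(95.1), 128) (np.float64(94.6), 128) (np.float64(94.1), 159) (np.float64(94.6), 159) head (np.float64(74.7), 497)
((560.8142700195312, -104.91688537597656), (59.85103988647461, 101.14444732666016), 5.560377597808838) [ 560.80599249 -104.82338018]
plate ((560.4407958984375, -104.42861938476562), (98.11668395996094, 140.35060119628906), 5.900238513946533) [ 560.64948456 -104.94975225]
```

```bash
python3 -m inch '.015 .001 0 0;.02 .001 0 0;.02 .001 0 0;.008 0 0 0;0 0 0 0;0 0 0 0'
python3 - <<'E'
from h import *
T=pose();print(T.round(3))
d=T[:3,:3].T@(np.array([572.,-220.5,145])-T[:3,3]); print(d)
E
```

```text
time_s: 20.85
ee_pos: [571.3, -222.0, 195.5]
tool_rot: [2.092, 2.336, -0.002]
ft_force: [-0.0, -0.6, 0.5]
opening: 93.8
[[-1.10000e-01  9.94000e-01  4.00000e-03  5.71342e+02]
 [ 9.94000e-01  1.10000e-01 -5.00000e-03 -2.22028e+02]
 [-5.00000e-03  3.00000e-03 -1.00000e+00  1.95522e+02]
 [ 0.00000e+00  0.00000e+00  0.00000e+00  1.00000e+00]]
[ 1.69905701  0.66884171 50.51636495]
```

```bash
python3 -m inch '.001 .0003 .01 0;.001 .0003 .01 0;0 0 .01 0;0 0 .01 0;0 0 .003 0;0 0 0 0;0 0 0 0'
python3 - <<'E'
from h import *
f=snap('wrist'); cv2.imwrite('pics/w16.png',f['image'])
T=pose();print(T.round(3))
d=T[:3,:3].T@(np.array([572.,-220.5,145])-T[:3,3]); print(d)
f=snap('scene');cv2.imwrite('pics/s16c.png',cv2.resize(f['image'][150:270,200:360],None,fx=5,fy=5,interpolation=cv2.INTER_CUBIC))
E
```

```text
time_s: 21.43
ee_pos: [570.8, -223.6, 145.7]
tool_rot: [2.098, 2.333, -0.004]
ft_force: [1.0, -0.4, 0.1]
opening: 93.8
[[-1.06000e-01  9.94000e-01  1.00000e-03  5.70907e+02]
 [ 9.94000e-01  1.06000e-01 -5.00000e-03 -2.23640e+02]
 [-5.00000e-03  1.00000e-03 -1.00000e+00  1.45887e+02]
 [ 0.00000e+00  0.00000e+00  0.00000e+00  1.00000e+00]]
[3.01048415 1.41882006 0.87438259]
```

View pics/w16.png

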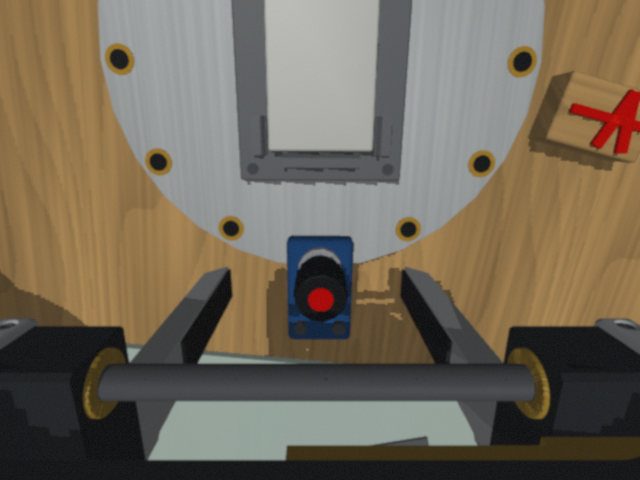

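View pics/s16c.png

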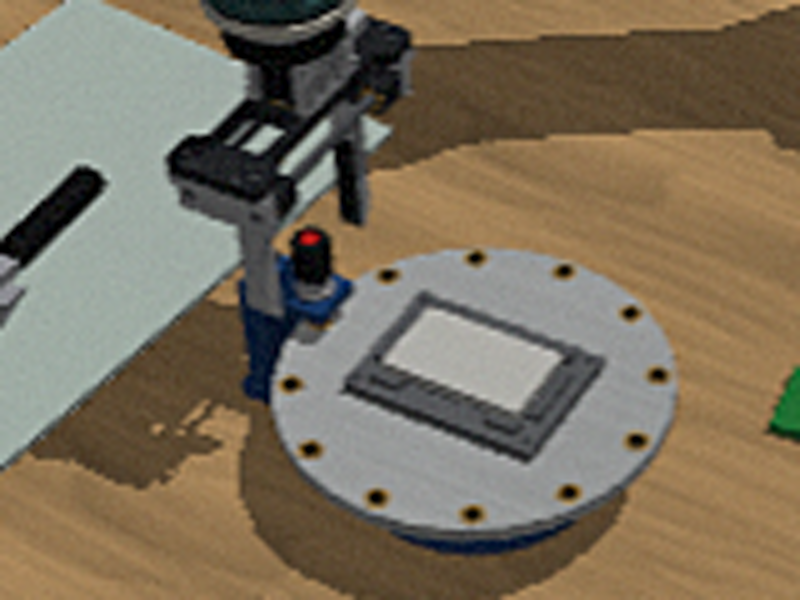

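Run:
```python
from h import *
f=snap('wrist'); T=f['C']@np.linalg.inv(np.array(f['hand_eye']))
h=f['image'].astype(int); red=((h[...,2]>120)&(h[...,1]<60)&(h[...,0]<60)).astype(np.uint8)
n,l,st,ce=cv2.connectedComponentsWithStats(red)
for s,c in zip(st[1:],ce[1:]):
    if s[4]>100: W=np.append(onz(f,*c,147),1); print(c,W,np.linalg.inv(T)@W)
```

```text
[613.72727273 120.52808338] [ 684.58117282 -126.16373991  147.            1.        ] [ 84.84747257 123.18515559  -0.97923265   1.        ]
[319.92117117 298.89414414] [ 571.27414469 -220.60995956  147.            1.        ] [ 2.95265533  0.49958448 -0.73310583  1.        ]
```

```bash
python3 -m inch '.003 .0013 .0005 0;0 0 0 0;0 0 0 0'
python3 -m inch '0 0 0 0;0 0 0 0;0 0 0 0;0 0 0 0;0 0 0 0;0 0 0 0;0 0 0 0;0 0 0 0' 0.55 5
python3 - <<'E'
from h import *
T=pose();print(T[:3,2:].round(3)); print(sense()['ft_force'])
f=snap('wrist'); cv2.imwrite('pics/w17c.png',cv2.resize(f['image'][180:420,200:440],None,fx=2.5,fy=2.5))
E
```

```text
time_s: 21.83
ee_pos: [572.9, -220.2, 147.2]
tool_rot: [2.096, 2.331, -0.003]
ft_force: [-0.0, 0.0, 0.5]
opening: 94.1
time_s: 22.5
ee_pos: [573.1, -220.3, 147.8]
tool_rot: [2.095, 2.331, -0.002]
ft_force: [0.4, 0.2, -0.7]
opening: 44.7
[[ 5.00000e-03  5.73148e+02]
 [-6.00000e-03 -2.20268e+02]
 [-1.00000e+00  1.47828e+02]]
[ 0.44725552  0.15297595 -0.69355834]
```

View pics/w17c.png

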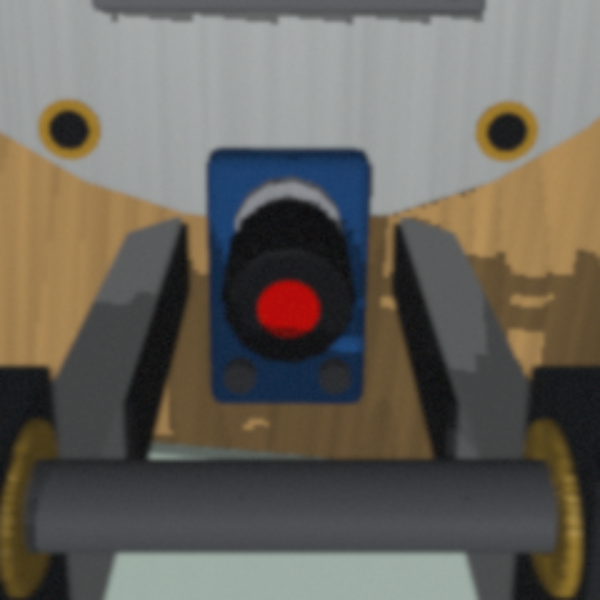

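```bash
python3 -m inch '0 0 .0015 0;0 0 0 0;0 0 0 0;0 0 0 0;0 0 0 0;0 0 0 0' 1 10
python3 -m inch '0 0 0 0;0 0 0 0;0 0 0 0' 1 40
python3 - <<'E'
from h import *
T=pose();print(T[:3,1:].round(3)); print(sense()['ft_force'])
E
```

```text
time_s: 23.05
ee_pos: [572.7, -220.3, 146.2]
tool_rot: [2.095, 2.331, -0.003]
ft_force: [-0.8, -0.3, 0.7]
opening: 25.7
time_s: 23.3
ee_pos: [572.7, -220.4, 146.2]
tool_rot: [2.095, 2.331, -0.003]
ft_force: [-0.7, 0.3, 1.0]
opening: 25.2
[[ 9.94000e-01  4.00000e-03  5.72749e+02]
 [ 1.06000e-01 -6.00000e-03 -2.20351e+02]
 [ 3.00000e-03 -1.00000e+00  1.46196e+02]]
[-0.74279668  0.26618404  0.96615178]
```

```bash
python3 -m inch '0 0 -.003 0;0 0 -.004 0;0 0 -.004 0'
python3 - <<'E'
from h import *
T=pose();print(T[:3,1:].round(3)); print(sense()['ft_force'],sense()['opening'])
E
```

```text
time_s: 23.55
ee_pos: [572.7, -220.3, 156.3]
tool_rot: [2.096, 2.332, -0.003]
ft_force: [5.4, -1.6, -10.1]
opening: 25.2
[[ 9.94000e-01  4.00000e-03  5.72690e+02]
 [ 1.06000e-01 -6.00000e-03 -2.20303e+02]
 [ 3.00000e-03 -1.00000e+00  1.56314e+02]]
[  5.41152263  -1.61108523 -10.11961589] 25.23478771894734
```

```bash
python3 -m inch '0 0 -.003 0;0 0 -.003 0'
python3 -m inch '0 0 -.002 0;0 0 -.002 0'
python3 - <<'E'
from h import *
T=pose();print(T[:3,1:].round(3)); print(sense()['ft_force'],sense()['opening'])
f=snap('wrist'); cv2.imwrite('pics/w18.png',f['image'])
f=snap('scene');cv2.imwrite('pics/s18c.png',cv2.resize(f['image'][150:270,200:360],None,fx=5,fy=5,interpolation=cv2.INTER_CUBIC))
T=pose();print(T[:3,1:].round(3)); print(sense()['ft_force'],sense()['time_s'])
E
```

```text
time_s: 23.72
ee_pos: [572.4, -220.2, 161.8]
tool_rot: [2.096, 2.333, -0.002]
ft_force: [22.7, -3.9, -52.8]
opening: 25.6
time_s: 23.88
ee_pos: [572.4, -220.1, 162.1]
tool_rot: [2.097, 2.334, 0.0]
ft_force: [21.4, -6.1, -47.6]
opening: 25.2
[[ 9.94000e-01  3.00000e-03  5.72364e+02]
 [ 1.07000e-01 -2.00000e-03 -2.20050e+02]
 [ 3.00000e-03 -1.00000e+00  1.62099e+02]]
[ 21.43872973  -6.14769249 -47.64496934] 25.196199336204025
[[ 9.94000e-01  3.00000e-03  5.72392e+02]
 [ 1.07000e-01 -2.00000e-03 -2.20057e+02]
 [ 3.00000e-03 -1.00000e+00  1.62068e+02]]
[ 19.66422572  -4.6677835  -43.57206379] 23.9833
```

View pics/w18.png

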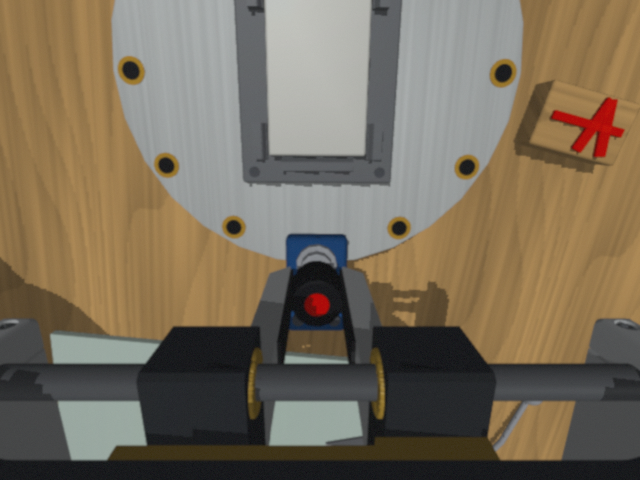

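View pics/s18c.png

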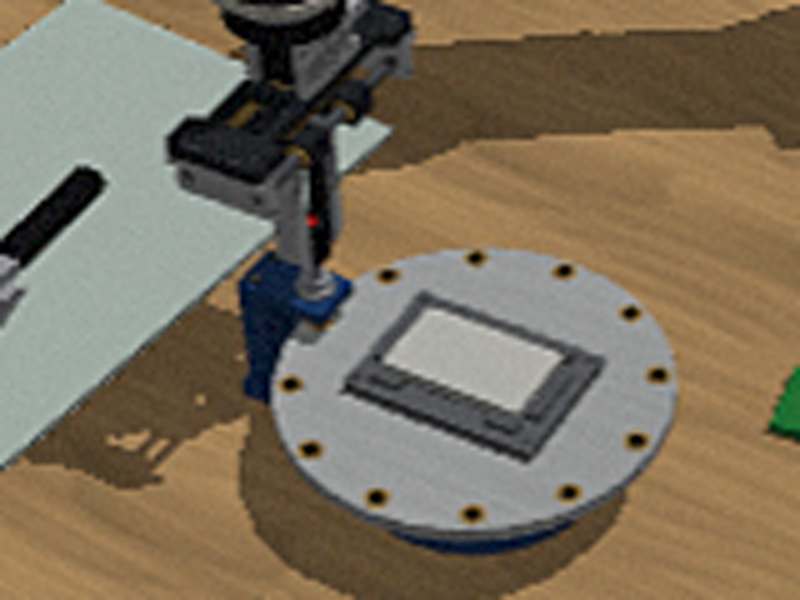

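```bash
python3 -m inch '0 0 0 0;0 0 -.0005 0' 1 50
python3 -m inch '0 0 -.0005 0;0 0 -.0005 0'
python3 -m inch '0 0 -.0005 0;0 0 -.0005 0'
```

```text
time_s: 24.15
ee_pos: [572.6, -220.1, 161.2]
tool_rot: [2.098, 2.335, 0.002]
ft_force: [4.9, -2.4, -13.2]
opening: 25.1
time_s: 24.32
ee_pos: [572.6, -220.1, 161.6]
tool_rot: [2.098, 2.335, 0.002]
ft_force: [6.2, -1.4, -12.8]
opening: 25.4
time_s: 24.48
ee_pos: [572.5, -220.1, 161.9]
tool_rot: [2.099, 2.335, 0.003]
ft_force: [11.6, -3.3, -22.5]
opening: 25.2
```

Run:
```python
from h import *
for i in range(14):
    f=snap('scene' if i%2 else 'wrist')
    if i%2==0: w=f
    if i%3==0: s=sense(); print(s['time_s'],s['ee_pos'].round(2),s['ft_force'].round(1),s['joint_vel'].round(4).max())
h=w['image'].astype(int); red=((h[...,2]>120)&(h[...,1]<60)&(h[...,0]<60)).astype(np.uint8)
n,l,st,ce=cv2.connectedComponentsWithStats(red)
for q,c in zip(st[1:],ce[1:]):
    if 100<q[4]: print(c,dep(w,*c))
cv2.imwrite('pics/w19.png',w['image'])
g=snap('top'); cv2.imwrite('pics/t19.png',g['image'])
```

```text
24.5333 [ 572.54 -220.14  161.89] [  8.9  -2.5 -19.4] 0.0013
24.6833 [ 572.55 -220.18  161.9 ] [  9.6  -2.2 -19.2] 0.0014
24.8333 [ 572.54 -220.15  161.87] [  9.5  -2.5 -19.5] 0.0014
24.9833 [ 572.52 -220.16  161.88] [  9.   -2.8 -19.4] 0.0015
25.1333 [ 572.52 -220.15  161.89] [  9.8  -2.2 -19.2] 0.0007
[593.63322684 126.80319489] [ 779.17889067 -112.48394406   30.18471377]
[319.91254753 302.91254753] [ 572.84719563 -218.77889585  163.63637105]
```

View pics/w19.png

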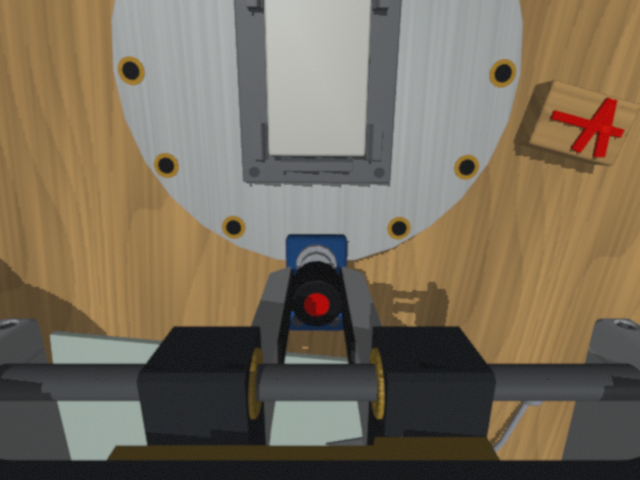

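The knob top reads about 163 mm against 147–148 mm at home, so the lift is roughly 15 mm. The hold is steady, the tile is seated and the wheel has not turned.

```bash
python3 -c "
from bench import close_job
print(close_job())"
```

```text
the job is handed in; nothing more can be done
None
```

The white tile is in the wheel's pocket and released. The index pin is pulled up to its stop, and the gripper is still holding it by the knob. I handed the job in at about 25 s; `close_job()` gives no verdict.

- **Tile:** After release, the tile top measured 94–95 mm above the bench (95 expected). Its centre was within about 0.5 mm of the pocket's centre and its angle within about 0.4°. In the last wrist picture it was still seated.
- **Pin and knob:** The tool rose 15.7 mm and the knob top went from about 147.6 to 163.6 mm. This agrees with the pin's 15 mm stop to within the camera and arm error. The hold was steady for the 0.6 s I watched, pulling up about 19 N with a 50 N grip setting.
- **Wheel:** It showed no visible turn. I did not measure its angle numerically.
- **Other things:** I never moved towards the blue tile, jar, stamp or scraper. I did not measure their positions again at the end.
- **Irregularities:**
  - The tool tilted by up to about 2° during moves.
  - The wrist and top cameras disagreed by 1–3 mm, so I centred on the wrist view.
  - The pull peaked at about 53 N against the stop before I eased it.
  - A first attempt to fit a plane to the tile gave meaningless slopes, so I used median heights instead.

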